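Build up the tiered display stand

ROBOT

A 6-joint arm with a two-finger parallel gripper is mounted at the origin on the work surface; the furniture and walls round the work are solid. World frame = base frame: x ahead of the robot, y to its left, z up, the work surface at z = 0. Lengths are in m, angles in degrees, forces in N, time in s.
With the tool pointing down it reaches from about 0.2 to 0.875 m from the base axis. Payload 3.4 kg.
Tool frame: the origin (TCP) lies on the centre line of the jaws, within the pads' length; the fingertips stand 11 mm ahead of it and the grasp point (between the pads) lies 8 mm behind it (robot.tip_reach is the distance from the TCP to the fingertips, in m); z points along the fingers, y is the line along which they close (so a half turn about z gives the same grasp; the last joint's range is limited). The gripper opens to 94 mm and grips with 3 to 60 N. Pads are 16 mm wide; open, the fingers measure 119 mm over their backs; the gripper's body (75 mm by 177 mm) begins 78 mm behind the grasp point.
Start: joints at [66.52, 15.808, 86.224, -0, 77.962, -6.933], TCP at [0.164, 0.551, 0.216] pointing down, gripper open.
Joint ranges: [-165.64, 165.64], [-43.16, 119.46], [12.63, 154.43], [-67.54, 247.53], [6.08, 155.33], [-154.97, 154.97]. Speed limits (degrees/s): [147.25, 147.25, 180, 180, 180, 180].

INTERFACE

Orientations are given as a 3x3 rotation matrix whose columns are the frame's x, y, z axes.
In Python, from rig import robot gives the robot as it stands.
- The arm moves only by the shell command python3 -m jog 'ROWS' [FORCE]. ROWS is JSON, one flat list of numbers, 7 for each row, row after row: the shift along the tool's x, y, z scaled (see below), then the turn, a rotation vector about the tool's x, y, z scaled (see below), then the closure, from -1 (fully open) to 1 (shut). A call has 1 to 10 rows; each row is the pose to reach, as a shift and turn from the pose commanded when the call began, along the tool's axes at that moment; what a row does not reach only later rows make up. The controller multiplies each number of a shift by 0.15 m and each number of a turn by 90 degrees. A row lasts 1/10 s, in which the tool goes at most 50 mm and 8.59 degrees, less where a joint would pass 70% of its speed; a pose out of reach is approached as far as the arm can. A call with a number of a shift or a turn outside -1 to 1 is refused whole. A call with a gripper value outside its range is refused whole. The fingers move at their own pace and stop on an object; FORCE is the grip in N (left out, the last holds). Time passes only in rows, so rows that repeat a pose let the fingers close. It gives the time, the measured TCP pose, the force, the opening and the grip force at its end, in the units of the state.
- robot.get_state(): the state, without advancing time (a new reading comes with each control period).
- robot.capture(name): name is "side" or "top"; returns (picture, depth): 420x560x3 uint8, blue, green, red; 420x560 float32, m along the optical axis (not along the pixel's ray), 0 where there is no reading.
- robot.camera_params(name): a dict with "fx", "fy", "cx", "cy" (pixels), "R" (3x3) and "t" (3): a world point X has camera coordinates R X + t. Camera axes: x right, y down, z forward; pixel columns grow to the right and rows downward; lengths in m; the calibration is good to about 2 mm. A picture is of the moment at which its call begins. camera_params takes no time and is no camera call.
- robot.hand_in(): hands the job in; it is judged then, once.
The state is a dict: "time_s": time; "joint_positions": joint angles; "joint_vel": joint speeds; "tau": joint torques, N m; "tcp_pos": TCP position; "ee_rot": TCP orientation; "ft_force": force on the tool from outside, world axes, zero at the start; "moment": the same for the moment, N m; "gripper_width": finger opening in m; "gripper_force": force on a finger pad.
Only numpy, scipy, OpenCV 4.12 (cv2) and the standard library are available. Lean on these libraries where they do the work, as an engineer would, in place of code of your own. Each camera call takes 0.05 s, during which the arm holds its last target. There are 200 camera calls.

TASK

Build up the jewellery display stand: thread the wide tier, hub up, down the keyed spindle until it is fully home on the base, then the narrow tier after it until it sits fully home on the wide tier's hub, and let go. The angle of the two keys on the spindle is not known, so rest each tier lightly on them and turn it until its slots drop over the keys; do not drop the tiers or force them down. Leave the carving, the bangle and the rooster as they stand.

Things in the scene. Friction and masses are not known exactly. Their poses are not given: they have to be found in the camera images.
- wide_tier: loose wooden tier, 30 mm high: round flange 110 mm across and 9 mm thick, on it a square hub 44 mm across flats, flats facing its own x and y; grip the hub across flats from above. 25 mm through bore with four slots (9 mm wide, to 17.5 mm from the centre) along +-x and +-y: a quarter turn fits the same. Origin: centre of the underside, z up when the hub is up
- narrow_tier: loose wooden tier, 30 mm high: round flange 82 mm across and 9 mm thick, on it a square hub 44 mm across flats, flats facing its own x and y; grip the hub across flats from above. 25 mm through bore with four slots (9 mm wide, to 17.5 mm from the centre) along +-x and +-y: a quarter turn fits the same. Origin: centre of the underside, z up when the hub is up
- stand: fixed dark wooden base, 124 mm across, 20 mm high; origin: centre of its underside. On it an upright steel spindle, 21 mm thick, 68 mm above the base's top, the last 10 mm tapering to 8 mm. Two keys, half a turn apart, (6 mm wide, to 16 mm from the axis) rise 45 mm above the base's top. It turns stiffly in the base; its keys may point any way, whatever the base's yaw
- seat (a point): centre of the base's flat top (96 mm across), on the spindle's axis, where the wide tier's underside rests; the narrow tier's underside rests 30 mm above it
- carving: bystander: black carved group of figures, 45x65x130 mm; origin under its centre
- bangle: bystander: bead bracelet lying flat, 67 mm across, 11 mm high; origin under its centre
- rooster: bystander: white carved rooster, 40x85x120 mm; origin under its centre
Mind the look-alikes: they are no part of the job. What is shaped like the narrow_tier but green or yellow is not meant.

How it is judged:
By the outcome, as a careful person would: the job done as asked, in the order asked, and still so for the second after the job is handed in, with the robot touching nothing.
It also fails if it takes over 72 s, if anything falls off the work surface, if the arm or the gripper's body presses on something with over 40 N, if the wrist force passes 120 N, or if a joint passes its speed limit or range.

## Working session

There is one attempt and no reset: what is moved stays moved. The work goes in short steps, Python scripts to look and compute and a shell command to move; the robot and the scene stay as the last step left them, time stands still between calls to the robot, and variables do not carry over. Pictures are saved under pics/ and viewed, at most 10 in all, crops included, and the job is handed in when it is done.

```bash
mkdir -p pics; cat > h.py <<'E'
from rig import robot
import cv2, numpy as np
def snap(n,f):
    p,d=robot.capture(n); cv2.imwrite(f'pics/{f}.png',p); np.save(f'pics/{f}.npy',d); return p,d
def world(n,u,v,z):
    c=robot.camera_params(n);R=np.array(c['R']);t=np.array(c['t'])
    d=R.T@np.array([(u-c['cx'])/c['fx'],(v-c['cy'])/c['fy'],1]);o=-R.T@t
    return o+d*(z-o[2])/d[2]
def cloud(n,d):
    c=robot.camera_params(n);R=np.array(c['R']);t=np.array(c['t'])
    v,u=np.mgrid[:d.shape[0],:d.shape[1]]
    P=np.stack([(u-c['cx'])/c['fx']*d,(v-c['cy'])/c['fy']*d,d],-1)
    return (P-t)@R
def proj(n,X):
    c=robot.camera_params(n);p=np.array(c['R'])@X+np.array(c['t'])
    return c['fx']*p[0]/p[2]+c['cx'],c['fy']*p[1]/p[2]+c['cy']
E
python3 - <<'E'
from h import *
for n in('top','side'):
    p,d=snap(n,n+'0'); c=robot.camera_params(n); print(n,c,-np.array(c['R']).T@c['t'],(d==0).mean())
s=robot.get_state();print(s['ee_rot'],s['tcp_pos'],s['ft_force'],s['gripper_width'])
E
```

```text
top {'fx': 415.9609066334896, 'fy': 415.9609066334896, 'cx': 276.81301312379424, 'cy': 211.58081890703113, 'R': array([[ 0.01789156, -0.99966818,  0.01853169],
       [-0.99571177, -0.01949716, -0.09043191],
       [ 0.09076322, -0.01683425, -0.99573021]]), 't': array([-0.09647625,  0.50488459,  0.94667518])} [ 0.41852235 -0.07066386  0.99007862] 0.0041156462585034016
side {'fx': 421.0295695245324, 'fy': 421.0295695245324, 'cx': 277.5003463948645, 'cy': 208.5692702974919, 'R': array([[ 0.9786629 , -0.20544279,  0.0034919 ],
       [-0.09810934, -0.48215823, -0.87057338],
       [ 0.18053667,  0.85165527, -0.49202622]]), 't': array([-0.53928321,  0.06777468,  1.20685388])} [ 0.31654441 -1.1059372   0.65468971] 0.013550170068027211
[[-9.58592657e-01  2.84780045e-01 -6.66379705e-04]
 [ 2.84780747e-01  9.58591496e-01 -1.50635295e-03]
 [ 2.09806658e-04 -1.63375099e-03 -9.99998643e-01]] [0.16355471 0.55073518 0.21570552] [ 0.70287333 -0.08096878 -0.02900563] 0.09399437802930889
```

View pics/top0.png

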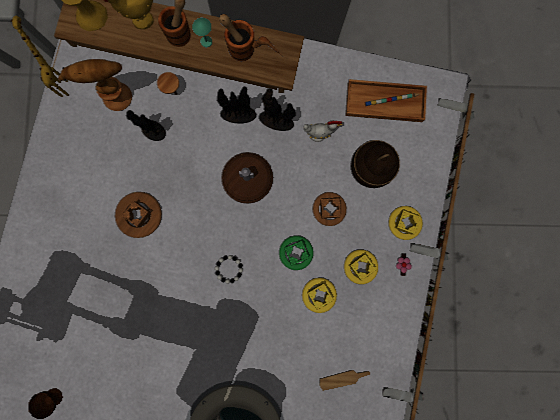

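View pics/side0.png

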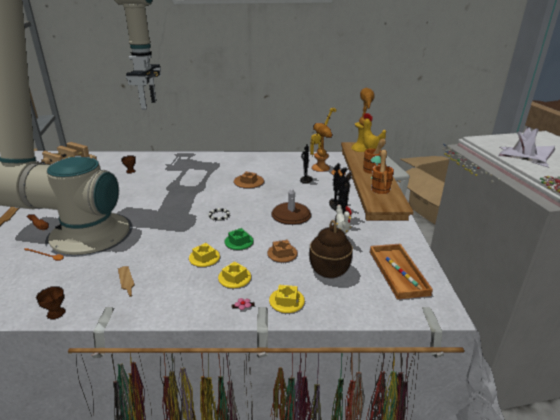

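Top view: the wide tier is at (138,214), the stand at (247,177) and the brown narrow tier at (330,209). Things that could be taken for the narrow tier are green (296,252) and yellow (405,222), (361,266) and (319,295); the pot at (375,163) could pass for the stand. I choose by the brown wood colour and check it in a close crop.

```bash
python3 - <<'E'
from h import *
p=cv2.imread('pics/top0.png');d=np.load('pics/top0.npy')
cs=[(138,214),(247,177),(330,209)]
cv2.imwrite('pics/c0.png',np.hstack([cv2.resize(p[v-32:v+32,u-32:u+32],(266,266),interpolation=cv2.INTER_CUBIC) for u,v in cs]))
P=cloud('top',d)
for (u,v),r in zip(cs,(.055,.062,.041)):
    Q=P[v-34:v+35,u-34:u+35].reshape(-1,3)
    if r==.062: m=(Q[:,2]>.012)&(Q[:,2]<.03)
    else: m=(Q[:,2]>.005)&(Q[:,2]<.015)
    for _ in range(1):
        (cx,cy),rad=cv2.minEnclosingCircle(Q[m][:,:2].astype(np.float32))
    print('disc',cx,cy,rad,np.median(Q[m][:,2]),m.sum())
    h=Q[(Q[:,2]>.025)&(Q[:,2]<.036)] if r!=.062 else Q[Q[:,2]>.06]
    if len(h)>3:
        print('top',cv2.minAreaRect(h[:,:2].astype(np.float32)),np.median(h[:,2]),len(h),h[:,2].max())
print('table z',np.median(P[300:330,150:350,2]))
E
```

```text
disc 0.4923008680343628 0.23886308073997498 0.0898526981472969 0.00844771223180258 1192
top ((0.4955432415008545, 0.24123930931091309), (0.04578713700175285, 0.04371431842446327), 54.887298583984375) 0.029246431634602343 251 0.033960416667489154
disc 0.5899894833564758 -0.014022009447216988 0.058260977268218994 0.019057546696007496 1642
top ((0.5110697746276855, -0.046727728098630905), (0.18924011290073395, 0.02720329910516739), 22.681249618530273) 0.0817403463085241 110 0.9900786222287983
disc 0.5181043744087219 -0.19388340413570404 0.09914875775575638 0.008315006075585078 554
top ((0.4820590019226074, -0.19186319410800934), (0.057682354003190994, 0.14108452200889587), 61.09235382080078) 0.029409975840812494 252 0.034237743919120975
table z -0.0004750472214764998
```

View pics/c0.png

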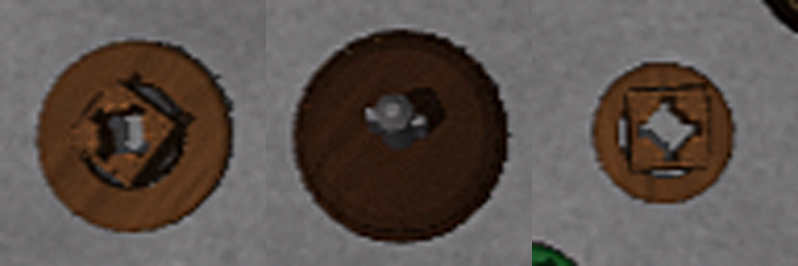

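The crop confirms it: a wide brown tier with hub up, turned about 45°; a dark base with steel spindle; and a brown narrow tier with hub up, nearly square to the picture. Next I refine the poses.

```bash
python3 - <<'E'
from h import *
p=cv2.imread('pics/top0.png');d=np.load('pics/top0.npy')
P=cloud('top',d); hsv=cv2.cvtColor(p,cv2.COLOR_BGR2HSV)
for (u,v),z,zr in (((138,214),.009,.055),((247,177),.02,.062),((330,209),.009,.041)):
    m=((hsv[...,1]>70)).astype(np.uint8); w=np.zeros_like(m);cv2.circle(w,(u,v),34,1,-1);m&=w
    n,l,st,_=cv2.connectedComponentsWithStats(m);k=1+np.argmax(st[1:,4]);
    c=max(cv2.findContours((l==k).astype(np.uint8),cv2.RETR_EXTERNAL,cv2.CHAIN_APPROX_NONE)[0],key=len)
    X=np.array([world('top',a,b,z)[:2] for a,b in c[:,0]]).astype(np.float32)
    e=cv2.fitEllipse(X);print('ellipse',e)
    c0=np.array(e[0])
    Q=P.reshape(-1,3);near=np.hypot(*(Q[:,:2]-c0).T)<.035
    if zr!=.062:
        h=Q[near&(Q[:,2]>.024)&(Q[:,2]<.036)]
        # fit square: best angle by min extent using percentiles
        best=[]
        for a in range(0,90):
            R=np.array([[np.cos(np.radians(a)),np.sin(np.radians(a))],[-np.sin(np.radians(a)),np.cos(np.radians(a))]])
            q=h[:,:2]@R.T; lo,hi=np.percentile(q,[1.5,98.5],axis=0); best.append(((hi-lo).sum(),a,hi-lo,R.T@((hi+lo)/2)))
        best.sort(key=lambda b:b[0]);print(len(h),[b[1:] for b in best[:3]],cv2.minAreaRect(h[:,:2].astype(np.float32)))
    else:
        for lo,hi in((.03,.058),(.058,.07),(.07,.095)):
            h=Q[near&(Q[:,2]>lo)&(Q[:,2]<hi)];print(lo,len(h),h.mean(0))
            if lo==.058: print(np.round(h*1000).astype(int).tolist())
E
```

```text
ellipse ((0.4952775835990906, 0.23937676846981049), (0.1067255437374115, 0.10708455741405487), 149.88079833984375)
259 [(56, array([0.04318122, 0.04267795]), array([0.49562366, 0.24098203])), (55, array([0.04337072, 0.04276858]), array([0.49560288, 0.24110456])), (57, array([0.04331299, 0.042858  ]), array([0.49555689, 0.24095498]))] ((0.4955432415008545, 0.24123930931091309), (0.04578713700175285, 0.04371431842446327), 54.887298583984375)
ellipse ((0.5868244767189026, -0.015586341731250286), (0.11783643066883087, 0.11887495964765549), 75.38294982910156)
0.03 29 [ 0.58344256 -0.01311667  0.04358008]
0.058 25 [ 0.58610518 -0.01643267  0.06386026]
[[593, 0, 66], [593, -2, 66], [591, 0, 65], [591, -2, 65], [591, -24, 65], [591, -27, 65], [589, 1, 62], [588, -2, 66], [589, -24, 64], [589, -27, 66], [589, -29, 64], [587, -24, 63], [586, -27, 69], [587, -29, 63], [584, -22, 65], [586, -26, 58], [586, -29, 58], [581, -9, 69], [582, -20, 66], [583, -22, 60], [581, -8, 58], [580, -11, 63], [580, -13, 64], [579, -16, 65], [580, -18, 60]]
0.07 69 [ 0.58795807 -0.01425268  0.08202744]
ellipse ((0.5177038311958313, -0.21156835556030273), (0.07772888988256454, 0.07913912087678909), 86.7294921875)
240 [(6, array([0.04275398, 0.04341771]), array([ 0.51792962, -0.21120117])), (5, array([0.04280444, 0.04340455]), array([ 0.51804963, -0.21121061])), (4, array([0.04307996, 0.04318999]), array([ 0.51800624, -0.2111716 ]))] ((0.5181248784065247, -0.2113126963376999), (0.044129643589258194, 0.0439184196293354), 4.652256965637207)
```

```bash
python3 - <<'E'
from h import *
p=cv2.imread('pics/top0.png')
a=cv2.resize(p[165:189,235:259],(396,396),interpolation=cv2.INTER_CUBIC)
b=cv2.imread('pics/side0.png')[180:228,266:314]
cv2.imwrite('pics/c1.png',np.hstack([cv2.convertScaleAbs(a,alpha=1.6),cv2.convertScaleAbs(cv2.resize(b,(396,396),interpolation=cv2.INTER_CUBIC),alpha=1.5)]))
E
```

```text
(no output)
```

View pics/c1.png

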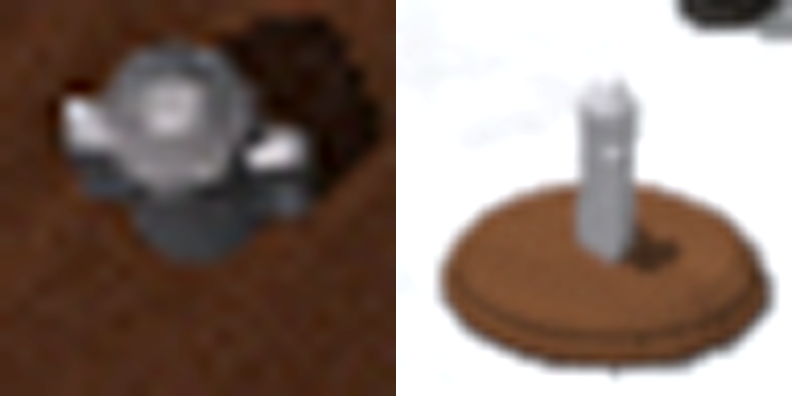

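```bash
python3 - <<'E'
from h import *
f=lambda x,y:(235+x/16.5-.5,165+y/16.5-.5)
A=world('top',*f(85,125),.065);B=world('top',*f(275,150),.065);T=world('top',*f(172,105),.088)
print(A,B,(A+B)/2,np.linalg.norm(A-B),np.degrees(np.arctan2(*(A-B)[1::-1])),T)
# side checks
p=cv2.imread('pics/side0.png')
for c,z in(((606,95),.088),):
    print(world('side',266+c[0]*0+(606-396)/8.25-.5,180+95/8.25-.5,z))
d=np.load('pics/side0.npy');P=cloud('side',d).reshape(-1,3)
q=P[(np.hypot(P[:,0]-.588,P[:,1]+.014)<.03)&(P[:,2]>.03)];print(len(q),q.min(0),q.max(0),q.mean(0))
for c,z in(((.4953,.2405),.03),((.518,-.2113),.03)):
    q=P[(np.hypot(P[:,0]-c[0],P[:,1]-c[1])<.04)&(P[:,2]>.026)];print(len(q),cv2.minAreaRect(q[:,:2].astype(np.float32)))
# obstacles height near tiers/base
D=cloud('top',np.load('pics/top0.npy')).reshape(-1,3)
for c in((.4955,.24),(.588,-.014),(.518,-.2113)):
    r=np.hypot(D[:,0]-c[0],D[:,1]-c[1]);q=D[(r<.14)&(r>.065)&(D[:,2]>.02)&(D[:,2]<.5)];print(c,len(q),q.min(0) if len(q) else '',q.max(0) if len(q) else '')
E
```

```text
[ 0.59041321 -0.00112678  0.065     ] [ 0.58751478 -0.02707587  0.065     ] [ 0.588964   -0.01410132  0.065     ] 0.026110456927984377 83.62665624698485 [ 0.58907947 -0.01433592  0.088     ]
[ 0.58507834 -0.02982415  0.088     ]
122 [ 0.57875744 -0.03322204  0.03000548] [ 0.59795711 -0.00917772  0.08853575] [ 0.58766593 -0.02273902  0.05847786]
64 ((0.4973902702331543, 0.238542377948761), (0.04775884747505188, 0.04565126448869705), 60.79439926147461)
131 ((0.5179733037948608, -0.2149389088153839), (0.044147737324237823, 0.04954298213124275), 3.9078025817871094)
(0.4955, 0.24) 0  
(0.588, -0.014) 2 [0.7243938  0.00958662 0.13248791] [0.72565881 0.01137347 0.1358757 ]
(0.518, -0.2113) 1462 [ 0.3881228  -0.33809885  0.02039503] [ 0.64691231 -0.10717409  0.15144331]
```

```bash
cat > go.py <<'E'
import sys
from h import *
# go.py x y z heading_of_tool_y : rows numbers in tool axes
x,y,z,hd=map(float,sys.argv[1:5])
s=robot.get_state();R=np.array(s['ee_rot']);t=np.array(s['tcp_pos'])
Rt=lambda h:np.array([[-np.sin(h),np.cos(h),0],[np.cos(h),np.sin(h),0],[0,0,-1]]).T.reshape(3,3)
h=np.radians(hd);G=np.stack([[-np.sin(h),np.cos(h),0],[np.cos(h),np.sin(h),0],[0,0,-1]],1)
rv=cv2.Rodrigues(R.T@G)[0].ravel()
print('t',s['time_s'],'tcp',t.round(4),'head',np.degrees(np.arctan2(R[1,1],R[0,1])).round(2),'F',np.round(s['ft_force'],1),'M',np.round(s['moment'],2),'w',round(s['gripper_width'],4),'j6',round(s['joint_positions'][5],1))
print('shift',((R.T@(np.array([x,y,z])-t))/.15).round(4),'turn',(np.degrees(rv)/90).round(4))
E
python3 go.py .4955 .2403 .12 55.5
python3 - <<'E'
from h import *
D=cloud('top',np.load('pics/top0.npy')).reshape(-1,3)
q=D[(D[:,2]>.09)&(D[:,2]<.3)&(np.hypot(D[:,0]-.518,D[:,1]+.2113)<.2)]
for x0 in np.unique((q[:,0]/.02).astype(int)):
    k=q[(q[:,0]/.02).astype(int)==x0];print(x0*.02,k[:,1].min().round(3),k[:,1].max().round(3),k[:,2].max().round(3))
E
```

```text
t 0.1 tcp [0.1636 0.5507 0.2157] head 73.45 F [ 0.7 -0.1 -0. ] M [-0.01  0.01  0.03] w 0.094 j6 -6.9
shift [-2.7108 -1.3526  0.6397] turn [-0.0011  0.      0.1995]
0.56 -0.322 -0.294 0.098
0.58 -0.344 -0.271 0.121
0.6 -0.349 -0.265 0.151
0.62 -0.349 -0.265 0.136
0.64 -0.341 -0.273 0.119
0.68 -0.224 -0.14 0.122
0.7000000000000001 -0.205 -0.201 0.102
```

```bash
python3 -m jog '[-0.9,-0.45,0.1,0,0,0.06,-0.27,-0.9,-0.45,0.1,0,0,0.06,-0.27,-0.9,-0.45,0.1,0,0,0.06,-0.27]' 20
python3 -m jog '[-0.9,-0.45,0.1,0,0,0.07,-0.27,-0.9,-0.45,0.1,0,0,0.07,-0.27,-0.9,-0.45,0.1,0,0,0.07,-0.27,-0.9,-0.45,0.1,0,0,0.07,-0.27]'
python3 -m jog '[-0.8,-0.35,0.1,0,0,0.07,-0.27,-0.8,-0.35,0.1,0,0,0.07,-0.27,-0.8,-0.35,0.1,0,0,0.07,-0.27,-0.8,-0.35,0.1,0,0,0.07,-0.27]'
python3 go.py .4955 .2403 .0225 55.5
```

```text
time_s: 0.4
tcp_pos: [0.2733, 0.448, 0.2011]
ee_rot: [[-0.928, 0.372, -0.0], [0.372, 0.928, -0.0], [-0.0, -0.001, -1.0]]
ft_force: [0.9, -0.2, 0.0]
gripper_width: 0.0733
gripper_force: 0.0
time_s: 0.8
tcp_pos: [0.3758, 0.3317, 0.1857]
ee_rot: [[-0.878, 0.479, 0.0], [0.479, 0.878, -0.003], [-0.002, -0.003, -1.0]]
ft_force: [-0.9, 0.3, -0.5]
gripper_width: 0.0596
gripper_force: 0.0
time_s: 1.2
tcp_pos: [0.4552, 0.2308, 0.1708]
ee_rot: [[-0.821, 0.57, -0.0], [0.57, 0.821, -0.001], [-0.0, -0.001, -1.0]]
ft_force: [-0.3, -0.5, 0.4]
gripper_width: 0.0596
gripper_force: 0.0
t 1.2 tcp [0.4552 0.2308 0.1708] head 55.22 F [-0.3 -0.5  0.4] M [-0.03  0.    0.  ] w 0.0596 j6 -36.1
shift [-0.1841  0.2063  0.9886] turn [-0.0008  0.0003 -0.0031]
```

```bash
python3 -m jog '[-0.18,0.205,0.3,0,0,0,-0.27,-0.18,0.205,0.5,0,0,0,-0.27,-0.18,0.205,0.6,0,0,0,-0.27,-0.18,0.205,0.6,0,0,0,-0.27]'
python3 go.py .4955 .2403 .0225 55.5
```

```text
time_s: 1.6
tcp_pos: [0.4904, 0.2437, 0.0789]
ee_rot: [[-0.824, 0.566, -0.007], [0.566, 0.824, -0.001], [0.005, -0.005, -1.0]]
ft_force: [0.2, -0.5, 0.6]
gripper_width: 0.0595
gripper_force: 0.0
t 1.6 tcp [0.4904 0.2437 0.0789] head 55.5 F [ 0.2 -0.5  0.6] M [ 0.01 -0.01  0.  ] w 0.0595 j6 -36.4
shift [-0.0423  0.0025  0.3756] turn [-0.0032 -0.003  -0.    ]
```

```bash
python3 -m jog '[-0.042,0.002,0.15,-0.003,-0.003,0,-0.27,-0.042,0.002,0.3,-0.003,-0.003,0,-0.27,-0.042,0.002,0.375,-0.003,-0.003,0,-0.27,-0.042,0.002,0.375,-0.003,-0.003,0,-0.27]'
python3 go.py .4955 .2403 .0225 55.5
```

```text
time_s: 2.0
tcp_pos: [0.4975, 0.2403, 0.0249]
ee_rot: [[-0.824, 0.566, 0.005], [0.566, 0.824, 0.001], [-0.003, 0.003, -1.0]]
ft_force: [-0.3, -0.0, 0.8]
gripper_width: 0.0598
gripper_force: 0.0
t 2.0 tcp [0.4975 0.2403 0.0249] head 55.49 F [-0.3 -0.   0.8] M [-0.09  0.02  0.02] w 0.0598 j6 -36.9
shift [ 0.011  -0.0076  0.0162] turn [ 0.0021  0.0021 -0.0001]
```

```bash
python3 -m jog '[0.006,0,0,0,0,0,-0.27,0.006,0,0,0,0,0,-0.27]'
python3 go.py .4955 .2403 .0225 55.5
python3 -m jog '[0,0,0,0,0,0,0.4,0,0,0,0,0,0,0.4,0,0,0,0,0,0,0.4,0,0,0,0,0,0,0.4,0,0,0,0,0,0,0.4]' 30
python3 go.py .4955 .2403 .0725 55.5
```

```text
time_s: 2.2
tcp_pos: [0.4986, 0.241, 0.0267]
ee_rot: [[-0.824, 0.567, 0.009], [0.567, 0.824, 0.002], [-0.006, 0.007, -1.0]]
ft_force: [-0.5, -0.2, -0.2]
gripper_width: 0.0598
gripper_force: 0.0
t 2.2 tcp [0.4986 0.241  0.0267] head 55.47 F [-0.5 -0.2 -0.2] M [-0.    0.07  0.04] w 0.0598 j6 -36.8
shift [ 0.0148 -0.0157  0.028 ] turn [ 0.0043  0.0038 -0.0003]
time_s: 2.7
tcp_pos: [0.498, 0.2402, 0.026]
ee_rot: [[-0.824, 0.567, 0.007], [0.567, 0.824, 0.001], [-0.005, 0.005, -1.0]]
ft_force: [-0.9, -0.7, 5.9]
gripper_width: 0.0436
gripper_force: 30.0
t 2.7 tcp [0.498  0.2402 0.026 ] head 55.45 F [-0.9 -0.7  5.9] M [-0.33  0.3  -0.01] w 0.0436 j6 -36.8
shift [ 0.0128 -0.0073 -0.31  ] turn [ 0.0031  0.0032 -0.0005]
```

```bash
python3 -m jog '[0,0,-0.1,0.003,0.003,0,0.4,0,0,-0.3,0.003,0.003,0,0.4,0,0,-0.5,0.003,0.003,0,0.4,0,0,-0.7,0.003,0.003,0,0.4,0,0,-0.85,0.003,0.003,0,0.4,0,0,-0.85,0.003,0.003,0,0.4,0,0,-0.85,0.003,0.003,0,0.4]'
python3 go.py .5885 -.0145 .15 83.6
```

```text
time_s: 3.4
tcp_pos: [0.4966, 0.24, 0.1521]
ee_rot: [[-0.824, 0.567, -0.001], [0.567, 0.824, -0.0], [0.001, -0.0, -1.0]]
ft_force: [-0.3, -0.9, -1.3]
gripper_width: 0.0438
gripper_force: 30.0
t 3.4 tcp [0.4966 0.24   0.1521] head 55.45 F [-0.3 -0.9 -1.3] M [-0.04  0.02  0.01] w 0.0438 j6 -36.9
shift [-1.467  -1.0502  0.0135] turn [-2.000e-04 -4.000e-04 -3.128e-01]
```

```bash
python3 -m jog '[-0.15,-0.1,0,0,0,-0.05,0.4,-0.35,-0.25,0,0,0,-0.12,0.4,-0.55,-0.4,0,0,0,-0.18,0.4,-0.75,-0.55,0,0,0,-0.25,0.4,-0.9,-0.65,0,0,0,-0.312,0.4,-0.95,-0.7,0,0,0,-0.312,0.4,-0.95,-0.7,0,0,0,-0.312,0.4]'
python3 go.py .5885 -.0145 .15 83.6
```

```text
time_s: 4.1
tcp_pos: [0.554, 0.0719, 0.151]
ee_rot: [[-0.993, 0.117, -0.004], [0.117, 0.993, 0.0], [0.004, -0.0, -1.0]]
ft_force: [0.3, 0.7, -1.5]
gripper_width: 0.0437
gripper_force: 30.0
t 4.1 tcp [0.554  0.0719 0.151 ] head 83.3 F [ 0.3  0.7 -1.5] M [-0.01 -0.09 -0.01] w 0.0437 j6 -83.1
shift [-0.2958 -0.5452  0.0057] turn [-0.     -0.0023 -0.0034]
```

```bash
python3 -m jog '[-0.1,-0.18,0,0,0,0,0.4,-0.2,-0.36,0,0,0,0,0.4,-0.27,-0.5,0,0,0,0,0.4,-0.295,-0.545,0,0,0,0,0.4,-0.295,-0.545,0,0,0,0,0.4,-0.295,-0.545,0,0,0,0,0.4]'
python3 go.py .5885 -.0145 .1345 83.6
python3 - <<'E'
from h import *
p,d=snap('top','top1');q,e=snap('side','side1')
u,v=map(int,proj('top',np.array([.5885,-.0145,.137])));a=p[v-40:v+40,u-40:u+40]
u,v=map(int,proj('side',np.array([.5885,-.0145,.12])));b=q[v-50:v+50,u-50:u+50]
cv2.imwrite('pics/c2.png',np.hstack([cv2.resize(x,(400,400),interpolation=cv2.INTER_CUBIC) for x in(a,b)]))
for n,f in(('top',d),('side',e)):
    P=cloud(n,f).reshape(-1,3);h=P[(np.hypot(P[:,0]-.5885,P[:,1]+.0145)<.07)&(P[:,2]>.118)&(P[:,2]<.146)]
    X=h[:,:2]; hull=cv2.convexHull(X.astype(np.float32))[:,0]
    from scipy.optimize import least_squares
    r=least_squares(lambda c:np.hypot(*(hull-c).T)-.055,[.5885,-.0145],loss='soft_l1',f_scale=.001)
    print(n,len(h),r.x,np.std(r.fun),h[:,2].min(),h[:,2].max())
E
```

```text
time_s: 4.7
tcp_pos: [0.5887, -0.0116, 0.1524]
ee_rot: [[-0.994, 0.112, -0.002], [0.112, 0.994, 0.002], [0.002, 0.001, -1.0]]
ft_force: [-0.3, 1.1, -2.4]
gripper_width: 0.0436
gripper_force: 30.0
t 4.7 tcp [ 0.5887 -0.0116  0.1524] head 83.55 F [-0.3  1.1 -2.4] M [0.08 0.07 0.03] w 0.0436 j6 -91.5
shift [-0.0011 -0.0194  0.1193] turn [ 0.0009 -0.0011 -0.0005]
top 464 [ 0.58662283 -0.01076062] 0.004116821541297981 0.12189534391192526 0.1451086014211209
side 402 [ 0.58514149 -0.01472062] 0.0012060782044856183 0.12516649933633356 0.14580760512736635
```

View pics/c2.png

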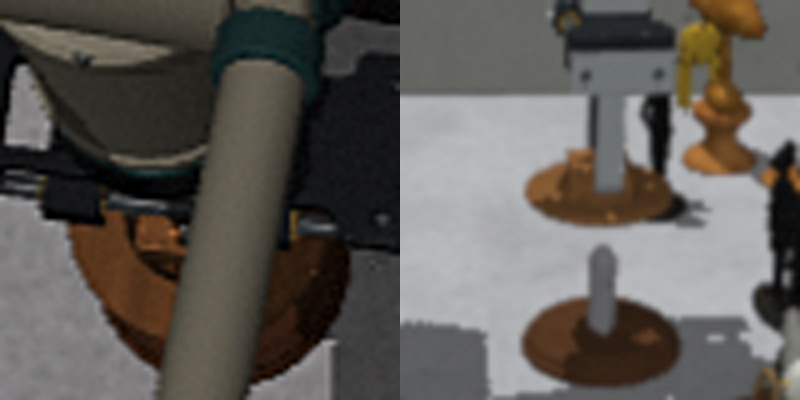

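```bash
python3 go.py .5885 -.0145 .1345 83.6; python3 - <<'E'
from h import *
from scipy.optimize import least_squares
q=cv2.imread('pics/side1.png').astype(float); p=cv2.imread('pics/top1.png').astype(float)
t=np.array(robot.get_state()['tcp_pos'])
sat=lambda im:im[...,2]-im[...,0]   # R-B
def rowedges(n,im,z,c,r,thr,rows):
    S=sat(im);out=[]
    for v in rows:
        u0=int(proj(n,np.array([c[0],c[1],z]))[0]);s=S[v]
        ok=np.where(s[u0-45:u0+46]>thr)[0]+u0-45
        out.append((v,ok.min(),ok.max()))
    return out
zt=t[2]-.0225
for nm,z in(('tier',zt+.0045),('base',.012)):
    u,v=proj('side',np.array([.5885,-.0145,z]));print(nm,u,v)
    for o in rowedges('side',q,z,(.5885,-.0145),.055,14,range(int(v)-5,int(v)+7)):print(o,(o[1]+o[2])/2,o[2]-o[1]+1)
for z in(.03,.05,.07):
    u,v=proj('side',np.array([.5885,-.0145,z]));print('sp',z,u,q[int(v),int(u)-7:int(u)+9].sum(1).astype(int)//3)
E
```

```text
t 4.8 tcp [ 0.5889 -0.0117  0.1527] head 83.6 F [ 0.2 -0.9 -2.1] M [ 0.01 -0.03  0.  ] w 0.0434 j6 -91.6
shift [ 0.0004 -0.019   0.1215] turn [ 0.0006 -0.0006 -0.    ]
tier 291.1801865200727 174.37223191779242
(169, np.int64(278), np.int64(334)) 306.0 57
(170, np.int64(276), np.int64(335)) 305.5 60
(171, np.int64(274), np.int64(336)) 305.0 63
(172, np.int64(273), np.int64(335)) 304.0 63
(173, np.int64(273), np.int64(335)) 304.0 63
(174, np.int64(272), np.int64(334)) 303.0 63
(175, np.int64(272), np.int64(308)) 290.0 37
(176, np.int64(272), np.int64(308)) 290.0 37
(177, np.int64(272), np.int64(309)) 290.5 38
(178, np.int64(273), np.int64(309)) 291.0 37
(179, np.int64(274), np.int64(308)) 291.0 35
(180, np.int64(275), np.int64(307)) 291.0 33
base 290.4028496633458 210.70937674401208
(205, np.int64(277), np.int64(302)) 289.5 26
(206, np.int64(276), np.int64(304)) 290.0 29
(207, np.int64(275), np.int64(305)) 290.0 31
(208, np.int64(274), np.int64(306)) 290.0 33
(209, np.int64(273), np.int64(307)) 290.0 35
(210, np.int64(272), np.int64(308)) 290.0 37
(211, np.int64(272), np.int64(309)) 290.5 38
(212, np.int64(272), np.int64(309)) 290.5 38
(213, np.int64(271), np.int64(310)) 290.5 40
(214, np.int64(272), np.int64(310)) 291.0 39
(215, np.int64(272), np.int64(310)) 291.0 39
(216, np.int64(272), np.int64(310)) 291.0 39
sp 0.03 290.5122860994539 [61 61 61 61 66 80 90 95 95 96 88 75 45 30 30 29]
sp 0.05 290.6356636557048 [180 180 182 183 170 119  90  92  90  92  84 112 171 185 185 185]
sp 0.07 290.76095875338336 [171 171 171 171 160 114  91  96 101 102 100 104 143 172 178 177]
```

```bash
python3 -m jog '[-0.012,-0.019,0.05,0,0,0,0.4,-0.012,-0.019,0.1,0,0,0,0.4,-0.012,-0.019,0.15,0,0,0,0.4,-0.012,-0.019,0.2,0,0,0,0.4,-0.012,-0.019,0.2,0,0,0,0.4,-0.012,-0.019,0.2,0,0,0,0.4]'
python3 go.py .5908 -.0148 .1 83.6
```

```text
time_s: 5.4
tcp_pos: [0.591, -0.0164, 0.1225]
ee_rot: [[-0.994, 0.113, -0.001], [0.113, 0.994, 0.0], [0.001, 0.0, -1.0]]
ft_force: [-0.9, -0.7, -2.0]
gripper_width: 0.0439
gripper_force: 30.0
t 5.4 tcp [ 0.591  -0.0164  0.1225] head 83.53 F [-0.9 -0.7 -2. ] M [-0.05 -0.   -0.03] w 0.0439 j6 -91.9
shift [0.0023 0.0102 0.1499] turn [ 0.0001 -0.0004 -0.0008]
```

```bash
python3 -m jog '[0.002,0.01,0.04,0,0,0,0.4,0.002,0.01,0.07,0,0,0,0.4,0.002,0.01,0.1,0,0,0,0.4,0.002,0.01,0.13,0,0,0,0.4,0.002,0.01,0.15,0,0,0,0.4,0.002,0.01,0.15,0,0,0,0.4]'
python3 go.py .5908 -.0148 .09 83.6
```

```text
time_s: 6.0
tcp_pos: [0.5906, -0.0148, 0.0998]
ee_rot: [[-0.994, 0.113, -0.001], [0.113, 0.994, 0.0], [0.001, 0.0, -1.0]]
ft_force: [-0.3, 0.1, -2.0]
gripper_width: 0.0437
gripper_force: 30.0
t 6.0 tcp [ 0.5906 -0.0148  0.0998] head 83.53 F [-0.3  0.1 -2. ] M [ 0.02  0.01 -0.01] w 0.0437 j6 -91.7
shift [-0.0013  0.0003  0.0651] turn [ 0.0001 -0.0007 -0.0008]
```

No contact so far, and the bore is over the spindle tip. I'll ease down to the keys.

```bash
python3 -m jog '[0,0,0.015,0,0,0,0.4,0,0,0.03,0,0,0,0.4,0,0,0.045,0,0,0,0.4,0,0,0.06,0,0,0,0.4,0,0,0.06,0,0,0,0.4]'
python3 go.py .5908 -.0148 .086 83.6
python3 -m jog '[0,0,0.01,0,0,0,0.4,0,0,0.02,0,0,0,0.4,0,0,0.03,0,0,0,0.4,0,0,0.03,0,0,0,0.4]'
python3 go.py .5908 -.0148 .08 83.6
```

```text
time_s: 6.5
tcp_pos: [0.5908, -0.0148, 0.091]
ee_rot: [[-0.994, 0.113, -0.001], [0.113, 0.994, 0.0], [0.001, 0.0, -1.0]]
ft_force: [-1.0, -0.8, -2.6]
gripper_width: 0.044
gripper_force: 30.0
t 6.5 tcp [ 0.5908 -0.0148  0.091 ] head 83.53 F [-1.  -0.8 -2.6] M [ 0.   -0.01 -0.01] w 0.044 j6 -91.7
shift [-0.0002  0.0003  0.0334] turn [ 0.0001 -0.0004 -0.0007]
time_s: 6.9
tcp_pos: [0.5911, -0.0149, 0.0867]
ee_rot: [[-0.994, 0.113, 0.0], [0.113, 0.994, 0.0], [-0.0, 0.0, -1.0]]
ft_force: [0.7, -0.8, -1.5]
gripper_width: 0.0436
gripper_force: 30.0
t 6.9 tcp [ 0.5911 -0.0149  0.0867] head 83.53 F [ 0.7 -0.8 -1.5] M [-0.01 -0.04 -0.02] w 0.0436 j6 -91.7
shift [0.002  0.0002 0.0447] turn [ 0.0001  0.0001 -0.0007]
```

```bash
python3 -m jog '[0,0,0.01,0,0,0,0.4,0,0,0.02,0,0,0,0.4,0,0,0.03,0,0,0,0.4,0,0,0.03,0,0,0,0.4]'
python3 go.py .5908 -.0148 .07 83.6
```

```text
time_s: 7.3
tcp_pos: [0.5911, -0.0149, 0.0822]
ee_rot: [[-0.994, 0.113, 0.0], [0.113, 0.994, 0.0], [-0.0, 0.0, -1.0]]
ft_force: [0.7, -0.5, -1.6]
gripper_width: 0.0438
gripper_force: 30.0
t 7.3 tcp [ 0.5911 -0.0149  0.0822] head 83.53 F [ 0.7 -0.5 -1.6] M [-0.03 -0.15 -0.  ] w 0.0438 j6 -91.7
shift [0.002  0.0003 0.0813] turn [ 0.0001  0.0001 -0.0008]
```

No resistance below the key tops, so the slots are over the keys as measured. I'll keep going down gently.

```bash
python3 -m jog '[0,0,0.015,0,0,0,0.4,0,0,0.03,0,0,0,0.4,0,0,0.045,0,0,0,0.4,0,0,0.06,0,0,0,0.4,0,0,0.06,0,0,0,0.4]'
python3 go.py .5908 -.0148 .045 83.6
python3 -m jog '[0,0,0.02,0,0,0,0.4,0,0,0.04,0,0,0,0.4,0,0,0.06,0,0,0,0.4,0,0,0.08,0,0,0,0.4,0,0,0.1,0,0,0,0.4,0,0,0.1,0,0,0,0.4]'
python3 go.py .5908 -.0148 .045 83.6
```

```text
time_s: 7.8
tcp_pos: [0.5911, -0.0149, 0.073]
ee_rot: [[-0.994, 0.113, 0.0], [0.113, 0.994, 0.0], [-0.0, 0.0, -1.0]]
ft_force: [0.7, 0.5, -3.3]
gripper_width: 0.0435
gripper_force: 30.0
t 7.8 tcp [ 0.5911 -0.0149  0.073 ] head 83.53 F [ 0.7  0.5 -3.3] M [ 0.   -0.24  0.01] w 0.0435 j6 -91.7
shift [0.002  0.0002 0.1868] turn [ 0.0001  0.     -0.0008]
time_s: 8.4
tcp_pos: [0.5911, -0.0149, 0.0579]
ee_rot: [[-0.994, 0.113, 0.0], [0.113, 0.994, 0.0], [-0.0, 0.0, -1.0]]
ft_force: [1.4, -0.2, -2.3]
gripper_width: 0.0435
gripper_force: 30.0
t 8.4 tcp [ 0.5911 -0.0149  0.0579] head 83.53 F [ 1.4 -0.2 -2.3] M [-0.07 -0.27  0.02] w 0.0435 j6 -91.7
shift [0.002  0.0001 0.0862] turn [ 0.0001  0.     -0.0007]
```

```bash
python3 -m jog '[-0.003,0,0.015,0,0,0,0.4,-0.003,0,0.03,0,0,0,0.4,-0.003,0,0.045,0,0,0,0.4,-0.003,0,0.06,0,0,0,0.4,-0.003,0,0.06,0,0,0,0.4]'
python3 go.py .5908 -.0148 .045 83.6
python3 -m jog '[0,0,0.008,0,0,0,0.4,0,0,0.014,0,0,0,0.4,0,0,0.02,0,0,0,0.4,0,0,0.02,0,0,0,0.4]'
python3 go.py .5908 -.0148 .045 83.6
```

```text
time_s: 8.9
tcp_pos: [0.5911, -0.0149, 0.049]
ee_rot: [[-0.994, 0.113, -0.001], [0.113, 0.994, 0.0], [0.001, 0.0, -1.0]]
ft_force: [0.5, 0.8, -2.6]
gripper_width: 0.0436
gripper_force: 30.0
t 8.9 tcp [ 0.5911 -0.0149  0.049 ] head 83.53 F [ 0.5  0.8 -2.6] M [-0.02 -0.05  0.01] w 0.0436 j6 -91.7
shift [0.0023 0.0002 0.0265] turn [ 0.0001 -0.0004 -0.0008]
time_s: 9.3
tcp_pos: [0.5913, -0.0149, 0.0463]
ee_rot: [[-0.994, 0.113, -0.0], [0.113, 0.994, 0.0], [0.0, 0.0, -1.0]]
ft_force: [-0.2, 0.8, -1.9]
gripper_width: 0.0435
gripper_force: 30.0
t 9.3 tcp [ 0.5913 -0.0149  0.0463] head 83.53 F [-0.2  0.8 -1.9] M [-0.03 -0.02  0.03] w 0.0435 j6 -91.7
shift [0.0037 0.0002 0.0089] turn [ 0.0001 -0.0001 -0.0007]
```

```bash
python3 -m jog '[0,0,0.007,0,0,0,0.4,0,0,0.014,0,0,0,0.4,0,0,0.014,0,0,0,0.4]'
python3 go.py .5908 -.0148 .045 83.6
python3 -m jog '[0,0,0.005,0,0,0,0.4,0,0,0.01,0,0,0,0.4,0,0,0.01,0,0,0,0.4]'
python3 go.py .5908 -.0148 .045 83.6
```

```text
time_s: 9.6
tcp_pos: [0.5915, -0.015, 0.0461]
ee_rot: [[-0.994, 0.113, 0.001], [0.113, 0.994, 0.0], [-0.001, 0.0, -1.0]]
ft_force: [-3.7, -1.2, 9.2]
gripper_width: 0.044
gripper_force: 30.0
t 9.6 tcp [ 0.5915 -0.015   0.0461] head 83.53 F [-3.7 -1.2  9.2] M [0.3  0.43 0.07] w 0.044 j6 -91.7
shift [0.0045 0.0006 0.007 ] turn [ 0.0001  0.0005 -0.0007]
time_s: 9.9
tcp_pos: [0.5915, -0.015, 0.0459]
ee_rot: [[-0.994, 0.113, 0.001], [0.113, 0.994, -0.0], [-0.001, 0.0, -1.0]]
ft_force: [-6.7, -0.9, 16.2]
gripper_width: 0.0436
gripper_force: 30.0
t 9.9 tcp [ 0.5915 -0.015   0.0459] head 83.52 F [-6.7 -0.9 16.2] M [ 0.37  0.91 -0.01] w 0.0436 j6 -91.7
shift [0.0047 0.0008 0.0062] turn [ 0.      0.0009 -0.0009]
```

Seated: contact at TCP z 0.046, matching 0.020 + 0.026, the TCP height read at the grasp. I'll release and rise.

```bash
python3 -m jog '[0,0,-0.01,0,0,0,-0.27,0,0,-0.01,0,0,0,-0.27,0,0,-0.01,0,0,0,-0.27,0,0,-0.01,0,0,0,-0.27]'
python3 -m jog '[0,0,-0.1,0,0,0,-0.27,0,0,-0.3,0,0,0,-0.27,0,0,-0.55,0,0,0,-0.27,0,0,-0.8,0,0,0,-0.27,0,0,-0.95,0,0,0,-0.27,0,0,-0.95,0,0,0,-0.27]'
python3 go.py .518 -.2113 .15 4.7; python3 go.py .518 -.2113 .15 94.7
```

```text
time_s: 10.3
tcp_pos: [0.5914, -0.0149, 0.0439]
ee_rot: [[-0.994, 0.113, -0.0], [0.113, 0.994, 0.0], [0.0, 0.0, -1.0]]
ft_force: [-0.1, -0.6, 0.5]
gripper_width: 0.0597
gripper_force: 0.0
time_s: 10.9
tcp_pos: [0.5938, -0.0152, 0.1902]
ee_rot: [[-0.994, 0.113, 0.007], [0.113, 0.994, -0.001], [-0.007, -0.0, -1.0]]
ft_force: [0.1, -0.2, -0.2]
gripper_width: 0.0597
gripper_force: 0.0
t 10.9 tcp [ 0.5938 -0.0152  0.1902] head 83.54 F [ 0.1 -0.2 -0.2] M [-0.02 -0.01 -0.02] w 0.0597 j6 -91.7
shift [ 0.3568 -1.3558  0.2655] turn [0.0032 0.004  0.876 ]
t 10.9 tcp [ 0.5938 -0.0152  0.1902] head 83.54 F [ 0.1 -0.2 -0.2] M [-0.02 -0.01 -0.02] w 0.0597 j6 -91.7
shift [ 0.3568 -1.3558  0.2655] turn [-0.0005  0.0046 -0.124 ]
```

```bash
python3 -m jog '[0.05,-0.2,0,0,0,0.09,-0.27,0.09,-0.4,0,0,0,0.18,-0.27,0.13,-0.55,0,0,0,0.27,-0.27,0.17,-0.7,0,0,0,0.36,-0.27,0.2,-0.85,0,0,0,0.45,-0.27,0.25,-0.9,0,0.002,0.004,0.54,-0.27,0.3,-0.95,0,0.002,0.004,0.63,-0.27,0.35,-0.97,0,0.003,0.004,0.72,-0.27,0.35,-0.97,0,0.003,0.004,0.81,-0.27,0.35,-0.97,0,0.003,0.004,0.87,-0.27]'
python3 go.py .518 -.2113 .12 4.7
python3 - <<'E'
from h import *
p,d=snap('top','top2');q,e=snap('side','side2')
u,v=map(int,proj('top',np.array([.5885,-.0145,.05])));a=p[v-32:v+32,u-32:u+32]
u,v=map(int,proj('side',np.array([.5885,-.0145,.04])));b=q[v-32:v+32,u-32:u+32]
cv2.imwrite('pics/c3.png',cv2.convertScaleAbs(np.hstack([cv2.resize(x,(400,400),interpolation=cv2.INTER_CUBIC) for x in(a,b)]),alpha=1.5))
E
```

```text
time_s: 11.9
tcp_pos: [0.5217, -0.1533, 0.1847]
ee_rot: [[-0.086, 0.996, -0.01], [0.996, 0.086, 0.003], [0.004, -0.01, -1.0]]
ft_force: [0.3, -0.6, 0.3]
gripper_width: 0.0597
gripper_force: 0.0
t 11.9 tcp [ 0.5217 -0.1533  0.1847] head 4.93 F [ 0.3 -0.6  0.3] M [-0.08  0.01  0.  ] w 0.0597 j6 -28.5
shift [-0.3843 -0.0533  0.4304] turn [-0.0064 -0.0022  0.0026]
```

View pics/c3.png

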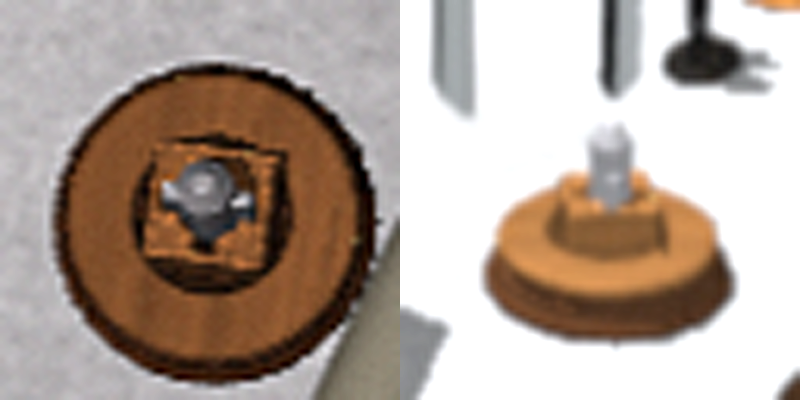

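The picture shows the wide tier flat and home on the base, with the key tips at crop (168,190) and (243,203), unchanged in angle. Next is the narrow tier.

```bash
python3 -m jog '[-0.2,-0.03,0,-0.006,-0.002,0.003,-0.27,-0.384,-0.053,0.1,-0.006,-0.002,0.003,-0.27,-0.384,-0.053,0.3,-0.006,-0.002,0.003,-0.27,-0.384,-0.053,0.5,-0.006,-0.002,0.003,-0.27,-0.384,-0.053,0.6,-0.006,-0.002,0.003,-0.27,-0.384,-0.053,0.6,-0.006,-0.002,0.003,-0.27,-0.384,-0.053,0.6,-0.006,-0.002,0.003,-0.27]'
python3 go.py .518 -.2113 .0235 4.7
```

```text
time_s: 12.7
tcp_pos: [0.5194, -0.2114, 0.0962]
ee_rot: [[-0.088, 0.996, 0.001], [0.996, 0.088, -0.0], [-0.001, 0.001, -1.0]]
ft_force: [-0.4, -0.4, -0.7]
gripper_width: 0.06
gripper_force: 0.0
t 12.7 tcp [ 0.5194 -0.2114  0.0962] head 5.03 F [-0.4 -0.4 -0.7] M [-0.09 -0.02  0.05] w 0.06 j6 -34.3
shift [ 0.0018 -0.01    0.4844] turn [0.0009 0.0004 0.0037]
```

```bash
python3 -m jog '[0.001,-0.01,0.15,0,0,0.003,-0.27,0.001,-0.01,0.3,0,0,0.003,-0.27,0.001,-0.01,0.4,0,0,0.003,-0.27,0.001,-0.01,0.46,0,0,0.003,-0.27,0.001,-0.01,0.48,0,0,0.003,-0.27,0.001,-0.01,0.48,0,0,0.003,-0.27,0.001,-0.01,0.48,0,0,0.003,-0.27]'
python3 go.py .518 -.2113 .0235 4.7
```

```text
time_s: 13.4
tcp_pos: [0.519, -0.212, 0.0256]
ee_rot: [[-0.082, 0.997, 0.004], [0.997, 0.082, -0.002], [-0.002, 0.004, -1.0]]
ft_force: [-0.4, -0.5, -0.6]
gripper_width: 0.0595
gripper_force: 0.0
t 13.4 tcp [ 0.519  -0.212   0.0256] head 4.71 F [-0.4 -0.5 -0.6] M [-0.08  0.04  0.03] w 0.0595 j6 -34.1
shift [ 0.0052 -0.0064  0.0141] turn [0.0025 0.0015 0.0001]
```

```bash
python3 -m jog '[0.005,-0.005,0.01,0.002,0,0,-0.27,0.005,-0.005,0.01,0.002,0,0,0.4,0.005,-0.005,0.01,0.002,0,0,0.4,0.005,-0.005,0.01,0.002,0,0,0.4,0.005,-0.005,0.01,0.002,0,0,0.4,0.005,-0.005,0.01,0.002,0,0,0.4]' 30
python3 go.py .518 -.2113 .15 4.7
python3 -m jog '[0,0,-0.1,0,0,0,0.4,0,0,-0.3,0,0,0,0.4,0,0,-0.55,0,0,0,0.4,0,0,-0.8,0,0,0,0.4,0,0,-0.95,0,0,0,0.4,0,0,-0.95,0,0,0,0.4,0,0,-0.95,0,0,0,0.4]'
python3 go.py .5905 -.0145 .17 -6.4
```

```text
time_s: 14.0
tcp_pos: [0.5176, -0.211, 0.0234]
ee_rot: [[-0.082, 0.997, -0.0], [0.997, 0.082, -0.001], [-0.001, -0.0, -1.0]]
ft_force: [-1.2, 0.2, 2.1]
gripper_width: 0.0436
gripper_force: 30.0
t 14.0 tcp [ 0.5176 -0.211   0.0234] head 4.69 F [-1.2  0.2  2.1] M [-0.01  0.12 -0.03] w 0.0436 j6 -33.9
shift [-0.0036  0.0023 -0.8438] turn [-0.0003  0.0009 -0.0001]
time_s: 14.7
tcp_pos: [0.517, -0.2105, 0.1649]
ee_rot: [[-0.082, 0.997, -0.001], [0.997, 0.082, -0.001], [-0.001, -0.002, -1.0]]
ft_force: [0.4, 0.5, -1.6]
gripper_width: 0.044
gripper_force: 30.0
t 14.7 tcp [ 0.517  -0.2105  0.1649] head 4.69 F [ 0.4  0.5 -1.6] M [-0.11  0.05 -0.04] w 0.044 j6 -33.9
shift [ 1.2621  0.5953 -0.036 ] turn [-0.0009  0.0006  0.1232]
```

```bash
python3 -m jog '[0.15,0.07,0,0,0,0.03,0.4,0.35,0.17,0,0,0,0.06,0.4,0.55,0.26,0,0,0,0.09,0.4,0.75,0.36,0,0,0,0.123,0.4,0.88,0.42,0,0,0,0.123,0.4,0.9,0.45,0,0,0,0.123,0.4,0.9,0.45,0,0,0,0.123,0.4]'
python3 go.py .589 -.0144 .16 -6.4
```

```text
time_s: 15.4
tcp_pos: [0.5732, -0.0704, 0.1635]
ee_rot: [[0.11, 0.994, -0.004], [0.994, -0.11, -0.001], [-0.002, -0.004, -1.0]]
ft_force: [0.5, 0.7, -0.9]
gripper_width: 0.0439
gripper_force: 30.0
t 15.4 tcp [ 0.5732 -0.0704  0.1635] head -6.29 F [ 0.5  0.7 -0.9] M [-0.1   0.02  0.06] w 0.0439 j6 -7.5
shift [0.3827 0.064  0.0224] turn [-0.0024  0.0011  0.0012]
```

```bash
python3 -m jog '[0.12,0.02,0,0,0,0.001,0.4,0.25,0.04,0,0,0,0.001,0.4,0.35,0.06,0,0,0,0.001,0.4,0.383,0.064,0.05,0,0,0.001,0.4,0.383,0.064,0.1,0,0,0.001,0.4,0.383,0.064,0.15,0,0,0.001,0.4,0.383,0.064,0.2,0,0,0.001,0.4,0.383,0.064,0.2,0,0,0.001,0.4,0.383,0.064,0.2,0,0,0.001,0.4]'
python3 go.py .589 -.0144 .11 -6.4
python3 - <<'E'
from h import *
q,e=snap('side','side3')
for nm,z,w in(('tier',.117,30),('base',.012,45)):
    u,v=proj('side',np.array([.589,-.0145,z]));print(nm,u.round(1),v.round(1))
    S=q[...,2].astype(int)-q[...,0]
    for r in range(int(v)-5,int(v)+7):
        k=np.where(S[r,int(u)-w+5:int(u)+w-5]>14)[0]+int(u)-w+5
        if len(k):print(r,k.min(),k.max(),(k.min()+k.max())/2)
E
```

```text
time_s: 16.3
tcp_pos: [0.5895, -0.0151, 0.1351]
ee_rot: [[0.113, 0.994, -0.001], [0.994, -0.113, -0.001], [-0.002, -0.001, -1.0]]
ft_force: [-0.6, 1.2, -1.3]
gripper_width: 0.0436
gripper_force: 30.0
t 16.3 tcp [ 0.5895 -0.0151  0.1351] head -6.5 F [-0.6  1.2 -1.3] M [-0.09  0.04 -0.06] w 0.0436 j6 -1.6
shift [ 0.0045 -0.0034  0.1671] turn [-0.0007  0.001  -0.0011]
tier 291.2 179.8
174 285 299 292.0
175 286 300 293.0
176 285 300 292.5
177 280 300 290.0
178 279 304 291.5
179 279 305 292.0
180 279 306 292.5
181 279 306 292.5
182 279 306 292.5
183 280 304 292.0
184 281 303 292.0
185 282 302 292.0
base 290.6 210.7
205 274 307 290.5
206 273 307 290.0
207 273 307 290.0
208 273 307 290.0
209 273 308 290.5
210 272 308 290.0
211 272 308 290.0
212 272 309 290.5
213 271 309 290.0
214 272 310 291.0
215 272 310 291.0
216 272 310 291.0
```

```bash
python3 -m jog '[0.004,-0.008,0.04,0,0,0,0.4,0.004,-0.008,0.08,0,0,0,0.4,0.004,-0.008,0.12,0,0,0,0.4,0.004,-0.008,0.16,0,0,0,0.4,0.004,-0.008,0.16,0,0,0,0.4]'
python3 go.py .5885 -.0144 .1 -6.4
python3 -m jog '[0,0,0.02,0,0,0,0.4,0,0,0.04,0,0,0,0.4,0,0,0.06,0,0,0,0.4,0,0,0.08,0,0,0,0.4,0,0,0.08,0,0,0,0.4]'
python3 go.py .5885 -.0144 .09 -6.4
```

```text
time_s: 16.85
tcp_pos: [0.5877, -0.0138, 0.1101]
ee_rot: [[0.113, 0.994, -0.003], [0.994, -0.113, -0.001], [-0.001, -0.003, -1.0]]
ft_force: [-0.3, 0.5, -1.6]
gripper_width: 0.0436
gripper_force: 30.0
t 16.85 tcp [ 0.5877 -0.0138  0.1101] head -6.46 F [-0.3  0.5 -1.6] M [-0.04  0.1  -0.01] w 0.0436 j6 -1.6
shift [-0.003   0.0059  0.0676] turn [-0.0018  0.0009 -0.0007]
time_s: 17.35
tcp_pos: [0.5882, -0.0139, 0.0989]
ee_rot: [[0.113, 0.994, -0.001], [0.994, -0.113, -0.001], [-0.001, -0.001, -1.0]]
ft_force: [0.3, 0.1, -2.4]
gripper_width: 0.0439
gripper_force: 30.0
t 17.35 tcp [ 0.5882 -0.0139  0.0989] head -6.47 F [ 0.3  0.1 -2.4] M [-0.04  0.02 -0.02] w 0.0439 j6 -1.6
shift [-0.0027  0.0026  0.0594] turn [-0.0009  0.0009 -0.0007]
```

```bash
python3 -m jog '[-0.002,0,0.02,0,0,0,0.4,-0.002,0,0.04,0,0,0,0.4,-0.002,0,0.06,0,0,0,0.4,-0.002,0,0.06,0,0,0,0.4]'
python3 go.py .5885 -.0144 .085 -6.4
python3 -m jog '[0,0,0.01,0,0,0,0.4,0,0,0.02,0,0,0,0.4,0,0,0.025,0,0,0,0.4,0,0,0.025,0,0,0,0.4]'
python3 go.py .5885 -.0144 .08 -6.4
```

```text
time_s: 17.75
tcp_pos: [0.5881, -0.0143, 0.0898]
ee_rot: [[0.113, 0.994, -0.002], [0.994, -0.113, -0.001], [-0.001, -0.002, -1.0]]
ft_force: [0.3, -0.4, -0.7]
gripper_width: 0.0443
gripper_force: 30.0
t 17.75 tcp [ 0.5881 -0.0143  0.0898] head -6.47 F [ 0.3 -0.4 -0.7] M [-0.07  0.09 -0.01] w 0.0443 j6 -1.6
shift [-0.0006  0.0031  0.0322] turn [-0.001   0.0009 -0.0008]
time_s: 18.15
tcp_pos: [0.5884, -0.0143, 0.0865]
ee_rot: [[0.113, 0.994, -0.001], [0.994, -0.113, -0.001], [-0.001, -0.001, -1.0]]
ft_force: [-0.4, 0.1, -0.6]
gripper_width: 0.0435
gripper_force: 30.0
t 18.15 tcp [ 0.5884 -0.0143  0.0865] head -6.47 F [-0.4  0.1 -0.6] M [-0.1   0.14 -0.05] w 0.0435 j6 -1.6
shift [-0.0004  0.0008  0.0435] turn [-0.0004  0.0009 -0.0007]
```

```bash
python3 -m jog '[0,0,0.01,0,0,0,0.4,0,0,0.02,0,0,0,0.4,0,0,0.02,0,0,0,0.4]'
python3 go.py .5885 -.0144 .0735 -6.4
python3 -m jog '[0,0,0.01,0,0,0,0.4,0,0,0.02,0,0,0,0.4,0,0,0.02,0,0,0,0.4]'
python3 go.py .5885 -.0144 .0735 -6.4
```

```text
time_s: 18.45
tcp_pos: [0.5883, -0.0143, 0.0834]
ee_rot: [[0.113, 0.994, -0.001], [0.994, -0.113, -0.001], [-0.001, -0.001, -1.0]]
ft_force: [0.6, 0.1, -1.0]
gripper_width: 0.0436
gripper_force: 30.0
t 18.45 tcp [ 0.5883 -0.0143  0.0834] head -6.47 F [ 0.6  0.1 -1. ] M [-0.06  0.09 -0.  ] w 0.0436 j6 -1.6
shift [-0.0004  0.0016  0.0659] turn [-0.0006  0.0009 -0.0007]
time_s: 18.75
tcp_pos: [0.5883, -0.0143, 0.0804]
ee_rot: [[0.113, 0.994, -0.001], [0.994, -0.113, -0.001], [-0.001, -0.001, -1.0]]
ft_force: [0.4, -1.2, -0.2]
gripper_width: 0.0435
gripper_force: 30.0
t 18.75 tcp [ 0.5883 -0.0143  0.0804] head -6.47 F [ 0.4 -1.2 -0.2] M [-0.08  0.07 -0.02] w 0.0435 j6 -1.6
shift [-0.0004  0.0017  0.0457] turn [-0.0006  0.0009 -0.0007]
```

Bottom is at about 0.057, below the key tops, with no resistance, so it is keyed. I'll ease down to the hub, with contact expected near TCP z 0.0735.

```bash
python3 -m jog '[0,0,0.012,0,0,0,0.4,0,0,0.022,0,0,0,0.4,0,0,0.032,0,0,0,0.4,0,0,0.032,0,0,0,0.4]'
python3 go.py .5885 -.0144 .0735 -6.4
python3 -m jog '[0,0,0.007,0,0,0,0.4,0,0,0.014,0,0,0,0.4,0,0,0.014,0,0,0,0.4]'
python3 go.py .5885 -.0144 .0735 -6.4
```

```text
time_s: 19.15
tcp_pos: [0.5883, -0.0143, 0.0755]
ee_rot: [[0.113, 0.994, -0.001], [0.994, -0.113, -0.001], [-0.001, -0.001, -1.0]]
ft_force: [0.1, -0.2, -1.2]
gripper_width: 0.0439
gripper_force: 30.0
t 19.15 tcp [ 0.5883 -0.0143  0.0755] head -6.47 F [ 0.1 -0.2 -1.2] M [-0.09  0.07  0.02] w 0.0439 j6 -1.6
shift [-0.0004  0.0016  0.0136] turn [-0.0006  0.0009 -0.0007]
time_s: 19.45
tcp_pos: [0.5883, -0.0143, 0.0736]
ee_rot: [[0.113, 0.994, -0.001], [0.994, -0.113, -0.001], [-0.001, -0.001, -1.0]]
ft_force: [0.3, -0.2, -1.4]
gripper_width: 0.0435
gripper_force: 30.0
t 19.45 tcp [ 0.5883 -0.0143  0.0736] head -6.47 F [ 0.3 -0.2 -1.4] M [-0.04  0.08 -0.01] w 0.0435 j6 -1.6
shift [-0.0005  0.0011  0.0005] turn [-0.0005  0.0009 -0.0008]
```

```bash
python3 -m jog '[0,0,0.005,0,0,0,0.4,0,0,0.01,0,0,0,0.4,0,0,0.01,0,0,0,0.4]'
python3 go.py .5885 -.0144 .0735 -6.4
python3 -m jog '[0,0,0.004,0,0,0,0.4,0,0,0.008,0,0,0,0.4,0,0,0.008,0,0,0,0.4]'
python3 go.py .5885 -.0144 .0735 -6.4
```

```text
time_s: 19.75
tcp_pos: [0.5885, -0.0143, 0.0734]
ee_rot: [[0.113, 0.994, -0.0], [0.994, -0.113, -0.001], [-0.001, 0.0, -1.0]]
ft_force: [-1.5, -0.1, 4.3]
gripper_width: 0.0435
gripper_force: 30.0
t 19.75 tcp [ 0.5885 -0.0143  0.0734] head -6.46 F [-1.5 -0.1  4.3] M [-0.01  0.56  0.  ] w 0.0435 j6 -1.6
shift [-0.0005  0.0002 -0.0003] turn [ 0.0001  0.0009 -0.0007]
time_s: 20.05
tcp_pos: [0.5885, -0.0143, 0.0734]
ee_rot: [[0.113, 0.994, 0.0], [0.994, -0.113, -0.002], [-0.002, 0.001, -1.0]]
ft_force: [-3.6, 0.3, 11.5]
gripper_width: 0.0439
gripper_force: 30.0
t 20.05 tcp [ 0.5885 -0.0143  0.0734] head -6.46 F [-3.6  0.3 11.5] M [ 0.04  0.94 -0.05] w 0.0439 j6 -1.6
shift [-0.0004  0.0002 -0.0007] turn [ 0.0004  0.001  -0.0007]
```

Seated at 0.0734, as predicted. Release, rise, back off sideways and look.

```bash
python3 -m jog '[0,0,-0.015,0,0,0,-0.27,0,0,-0.015,0,0,0,-0.27,0,0,-0.015,0,0,0,-0.27,0,0,-0.015,0,0,0,-0.27]'
python3 -m jog '[0,0,-0.1,0,0,0,-0.27,0,0,-0.3,0,0,0,-0.27,0,0,-0.55,0,0,0,-0.27,0,0,-0.8,0,0,0,-0.27,0,0,-0.95,0,0,0,-0.27,0,0,-0.95,0,0,0,-0.27]'
python3 -m jog '[0.1,-0.2,0,0,0,0,-0.27,0.2,-0.4,0,0,0,0,-0.27,0.3,-0.6,0,0,0,0,-0.27,0.4,-0.8,0,0,0,0,-0.27,0.5,-0.95,0,0,0,0,-0.27,0.5,-0.95,0,0,0,0,-0.27,0.5,-0.95,0,0,0,0,-0.27]'
python3 - <<'E'
from h import *
p,d=snap('top','top4');q,e=snap('side','side4')
u,v=map(int,proj('top',np.array([.5885,-.0145,.05])));a=p[v-32:v+32,u-32:u+32]
u,v=map(int,proj('side',np.array([.5885,-.0145,.05])));b=q[v-32:v+32,u-32:u+32]
cv2.imwrite('pics/c4.png',cv2.convertScaleAbs(np.hstack([cv2.resize(x,(400,400),interpolation=cv2.INTER_CUBIC) for x in(a,b)]),alpha=1.5))
P=cloud('top',d).reshape(-1,3);r=np.hypot(P[:,0]-.5885,P[:,1]+.0145)
for lo,hi,n in((.029,.037,'narrow flange'),(.044,.052,'wide flange')):
    k=P[(r>lo)&(r<hi)&(P[:,2]<.1)];print(n,np.percentile(k[:,2],[10,50,90]).round(4))
k=P[(r>.015)&(r<.02)&(P[:,2]>.07)];print('hub top',np.median(k[:,2]),len(k))
E
```

```text
time_s: 20.45
tcp_pos: [0.5884, -0.0143, 0.0729]
ee_rot: [[0.113, 0.994, -0.001], [0.994, -0.113, -0.001], [-0.001, -0.001, -1.0]]
ft_force: [-1.4, 0.1, -0.3]
gripper_width: 0.0595
gripper_force: 0.0
time_s: 21.05
tcp_pos: [0.5908, -0.0144, 0.2193]
ee_rot: [[0.113, 0.994, 0.007], [0.994, -0.113, -0.002], [-0.002, 0.007, -1.0]]
ft_force: [-0.3, -0.2, 0.4]
gripper_width: 0.0596
gripper_force: 0.0
time_s: 21.75
tcp_pos: [0.4551, 0.0764, 0.2148]
ee_rot: [[0.112, 0.994, -0.001], [0.994, -0.112, -0.002], [-0.002, -0.001, -1.0]]
ft_force: [0.4, -0.5, 0.3]
gripper_width: 0.06
gripper_force: 0.0
narrow flange [0.0567 0.0586 0.0609]
wide flange [0.0264 0.0285 0.0305]
hub top 0.07946288859293453 97
```

View pics/c4.png

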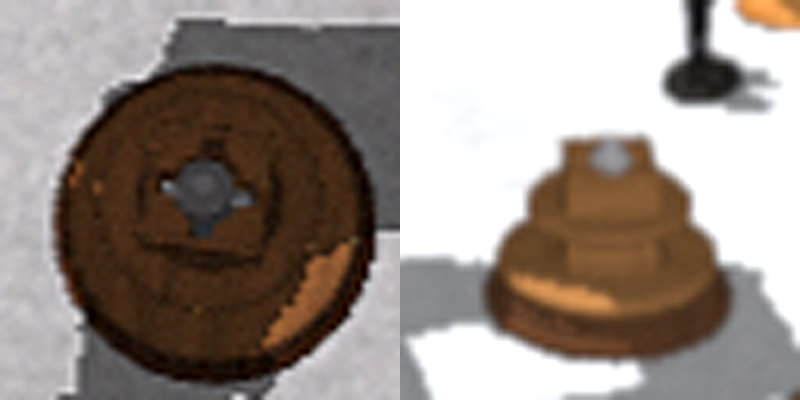

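Both tiers are level and home: flange tops read 0.0285 (expected 0.029) and 0.0586 (expected 0.059), the hub top 0.0795 (expected 0.080), and the keys show in the slots. Handing in.

```bash
python3 -c "
from rig import robot
print(robot.hand_in())"
```

```text
the job is handed in; nothing more can be done
None
```

The job is handed in at about 22 s: the wide tier is home on the base, the brown narrow tier is home on its hub, both are keyed and released, and the carving, bangle and rooster were not touched; I lined the slots up with the keys from the camera images, so neither tier had to be turned on the keys to drop.

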